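# Stack two blanks on a dividing head and index it to the third stop

## Robot

A 7-joint arm with a two-finger parallel gripper is mounted at the origin on the work surface; the furniture and walls round the work are solid. World frame = base frame: x ahead of the robot, y to its left, z up, the work surface at z = 0. Lengths are in m, angles in rad, forces in N, time in s.
With the tool pointing down it reaches from about 0.425 to 0.925 m from the base axis. Payload 6.8 kg.
Tool frame: the origin (TCP) lies at the very end of the fingers, on their centre line; the grasp point (between the pads) lies 19 mm behind it; z points along the fingers, y is the direction in which the jaws open and shut (so a half turn about z gives the same grasp; the last joint's range is limited). The gripper opens to 85 mm and grips with 20 to 120 N. Pads are 22 mm wide; open, the fingers measure 114 mm over their backs; the gripper's body (76 mm by 85 mm) begins 54 mm behind the grasp point. The pads swing forward as they close: fully open they stand 13 mm farther back than shut.
Start: joints at [1.123, 0.477, 0.022, 1.555, -0.011, 1.109, -0.083], TCP at [0.225, -0.636, 0.231] pointing down, gripper open.
Joint ranges: [-2.96, 2.96], [-0.34, 2.1], [-1.41, 1.46], [0.24, 2.44], [-1.37, 4.51], [0.17, 1.92], [-2.96, 2.96]. Speed limits (rad/s): [2.39, 2.39, 3.14, 3.14, 3.14, 3.14, 3.14].

## Interface

Orientations are given as a unit quaternion [w, x, y, z].
In Python, from workcell import get_obs, snapshot, calibration, close_job gives the robot as it stands.
- The arm moves only by the shell command python3 -m pendant 'ROWS' [FORCE]. ROWS is JSON, a list of rows, each a list of 7 numbers: the turn, a rotation vector about the tool's x, y, z in rad, then the shift along the tool's x, y, z in mm, then the finger opening in mm, from 0 to 85.4. A call has exactly 10 rows; each row is the pose to reach, as a shift and turn from the pose commanded when the call began, along the tool's axes at that moment; what a row does not reach only later rows make up. A row lasts 1/8 s, in which the tool goes at most 62.5 mm and 10.7 degrees, less where a joint would pass 70% of its speed; a pose out of reach is approached as far as the arm can. A call with a gripper value outside its range is refused whole. The fingers move at their own pace and stop on an object; FORCE is the grip in N (left out, the last holds). Time passes only in rows, so rows that repeat a pose let the fingers close, or fill a call up. It gives the time, the measured TCP pose, the force and the opening at its end, in the units of the state.
- get_obs(): the state, without advancing time (a new reading comes with each control period).
- snapshot(name): name is "scene" or "top"; returns the picture (480x640x3 uint8, red, green, blue); there is no depth.
- calibration(name): a dict with "camera_matrix" (3x3 intrinsics, pixels), "rvec" (rotation vector, rad) and "tvec" (3), from world to camera coordinates, as OpenCV has them. Camera axes: x right, y down, z forward; pixel columns grow to the right and rows downward; lengths in m; the calibration is good to about 2 mm. A picture is of the moment at which its call begins. calibration takes no time and is no camera call.
- close_job(): hands the job in, once; it reports no verdict.
The state is a dict: "clock": time; "joint_positions": joint angles; "joint_vel": joint speeds; "tau": joint torques, N m; "tool_pos": TCP position; "tool_rot": TCP orientation; "ft_force": force on the tool from outside, world axes, zero at the start; "wrist_torque": the same for the moment, N m; "finger_gap": opening from 0.0 (shut) to 1.0 (fully open).
Only numpy, scipy, OpenCV 4.12 (cv2) and the standard library are available. Lean on these libraries where they do the work, as an engineer would, in place of code of your own. Each camera call takes 0.05 s, during which the arm holds its last target.

## Task

Two loose aluminium blanks are to be drilled together: stack both squarely on the brass template of the dividing head's turntable, edges flush with the template and with each other. Then grip the black indexing knob and turn it clockwise (seen from above), counting the clicks, from its home stop to the third stop and never on past it. Finish while still gripping the knob at the third stop, without letting go, with the pile still square; leave the other things lying about undisturbed.

Things in the scene. Friction and masses are not known exactly. Their poses are not given: they have to be found in the camera images.
- index_housing: dividing head: green cast housing 270 x 112 x 30 mm, fixed to the bench. Origin: centre of its underside, on the bench. x runs along its length: the knob's axis stands at x = -75 mm, the turntable's axis at x = +75 mm (both vertical, y = 0). Deck at z = 30 mm. A large bicycle wheel hangs over the bench to its left: keep the arm clear of it
- knob_grip (a point): point on the vertical axis of the black indexing knob, half-way up its finger bar, 58 mm above the bench. The bar is 52 mm long (x of this frame, which turns with the knob), 14 mm wide (y); its flat sides run from 17 mm below to 15 mm above this point. Under it is a round skirt 62 mm across, top 41 mm above the bench. A white line on the bar's -x half points at the dial
- home_mark (a point): long red mark on the aluminium dial round the knob, 39 mm from the knob's axis towards the housing's -x: the white line points here at the home stop. The black marks clockwise from it are stops 1 to 7, every 22.5 degrees
- index_knob (a joint): knob angle, rad: 0 at the home stop, where it starts, growing clockwise seen from above. A detent clicks in every 0.393 rad: third stop at 1.178, seventh and last at 2.749. About 0.13 N m takes it over the hump between stops; let go, it settles in the nearest stop. Hard end just below 0. The turntable is geared to it and turns by the same angle the same way
- template_top (a point): centre of the top face of the brass template, a plate 64 x 42 x 6 mm fixed on the steel turntable (100 mm across), 50 mm above the bench. x along the template's 64 mm, y along its 42 mm, z up; at the home stop its axes are those of the housing. The template's sides drop 6 mm to the turntable's top
- blank_a: loose aluminium blank, 64 (x) x 42 (y) x 12 (z) mm, 90 g, with two dark 7 mm spots where the holes will be, lying flat on the bench. Origin: centre of its underside; may lie either way round and in either place in the pile
- blank_b: a second blank, identical with the first
- axle_cone: bystander: small brown-grey steel bearing cone standing on the bench, 39 mm across, 22 mm high; origin at the centre of its underside
- fixed_cog: bystander: grey steel sprocket lying flat, 69 mm across, 15 mm high; origin at the centre of its underside
- tyre_lever: bystander: blue plastic tyre lever lying flat, 18 (x) x 117 (y) x 7 mm; origin at the middle of its underside
Things that resemble listed ones, but are neither listed nor needed, are in the scene too. Leave any green or red look-alike of the blank_b alone. Leave any turquoise look-alike of the blank_a alone.

How it is judged:
By the outcome, as a careful person would: the job done as asked, in the order asked, and still so for the second after the job is handed in, while the arm keeps its last pose, push and grip.
It also fails if it takes over 72 s, if anything falls off the work surface, if the arm or the gripper's body presses on something with over 40 N, if the wrist force passes 120 N, or if a joint passes its speed limit or range.

## Working session

There is one attempt and no reset: what is moved stays moved. The work goes in short steps, Python scripts to look and compute and a shell command to move; the robot and the scene stay as the last step left them, time stands still between calls to the robot, and variables do not carry over. Pictures are saved under pics/ and viewed, and the job is handed in when it is done.

```bash
mkdir -p pics; ls; python3 - <<'E'
from workcell import *
import cv2
o=get_obs(); print({k:(v if not hasattr(v,'round') else v) for k,v in o.items()})
for n in("scene","top"):
    im=snapshot(n); cv2.imwrite(f"pics/{n}0.png",im[:,:,::-1]); print(calibration(n))
E
```

```text
pics
{'clock': 0.0, 'joint_positions': array([ 1.1229183 ,  0.47778034,  0.02233456,  1.55643107, -0.01150209,
        1.10927289, -0.08310196]), 'joint_vel': array([-1.92084601e-03,  3.44497282e-04, -6.13429105e-04,  5.39919692e-04,
        2.37908826e-03,  9.83417953e-05, -6.84984607e-04]), 'tau': array([-2.35485422e-04, -5.96464634e+01,  1.60795894e+00, -2.81197482e+01,
        1.24541923e-02,  9.36855358e-03, -8.62024223e-06]), 'tool_pos': array([ 0.22476305, -0.63587288,  0.23034746]), 'tool_rot': array([-8.56243350e-04,  9.85601167e-01,  1.69084481e-01, -2.10723784e-04]), 'ft_force': array([-0.49896677, -0.54326958,  0.14164358]), 'wrist_torque': array([-0.06042561, -0.06127377,  0.00899767]), 'finger_gap': 0.9980563669815187}
{'camera_matrix': array([[615.30533203,   0.        , 313.8321981 ],
       [  0.        , 615.30533203, 228.40536568],
       [  0.        ,   0.        ,   1.        ]]), 'rvec': array([ 0.69629159, -2.64333583,  1.1041963 ]), 'tvec': array([0.29548324, 0.34637198, 0.95701425])}
{'camera_matrix': array([[484.25932735,   0.        , 319.47230864],
       [  0.        , 484.25932735, 243.50674104],
       [  0.        ,   0.        ,   1.        ]]), 'rvec': array([ 2.13408445, -2.14265013,  0.21557289]), 'tvec': array([-0.22183443,  0.50118907,  1.07914288])}
```

View pics/scene0.png

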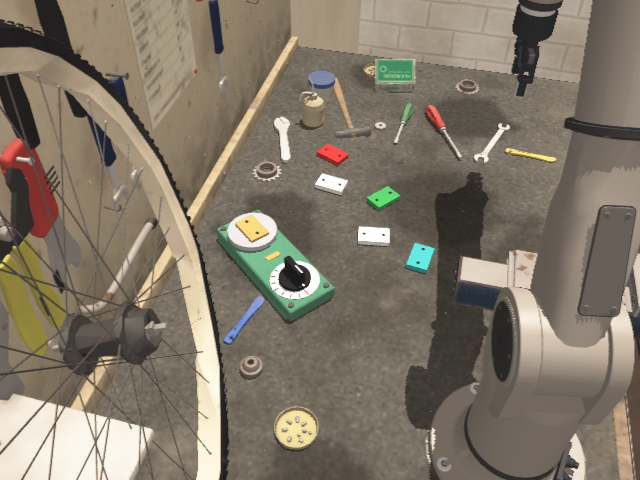

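View pics/top0.png

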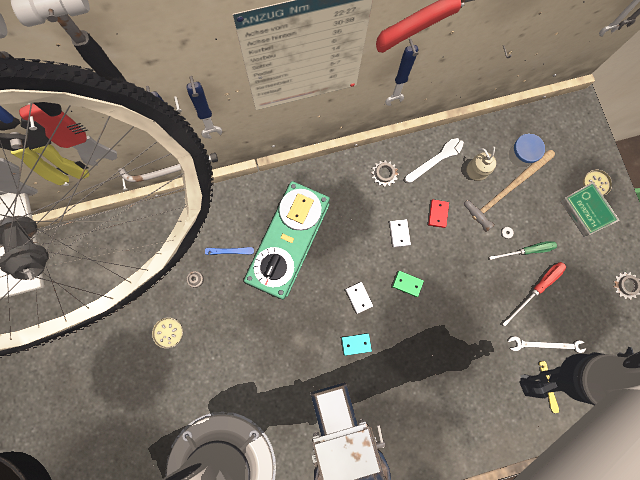

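The two white blanks are at top px (400,233) and (359,297). The housing runs from about (266,280) to (305,200), with the knob at (272,266) and the template at (300,207). Next I measure these.

```bash
cat > h.py <<'E'
import numpy as np, cv2
from workcell import *
def cal(n):
    c=calibration(n); R=cv2.Rodrigues(np.array(c['rvec']))[0]; return np.array(c['camera_matrix']),R,np.array(c['tvec']).ravel()
def ray(n,uv,z):
    K,R,t=cal(n); uv=np.atleast_2d(np.array(uv,float))
    d=(np.linalg.inv(K)@np.c_[uv,np.ones(len(uv))].T).T@R; C=-R.T@t
    return C+d*((z-C[2])/d[:,2])[:,None]
def proj(n,P):
    K,R,t=cal(n); return cv2.projectPoints(np.atleast_2d(np.array(P,float)),cv2.Rodrigues(R)[0],t,K,None)[0].reshape(-1,2)
def contours(n,im,lo,hi,roi,amin=60):
    hsv=cv2.cvtColor(im,cv2.COLOR_RGB2HSV); m=cv2.inRange(hsv,np.array(lo),np.array(hi))
    k=np.zeros_like(m); x0,y0,x1,y1=roi; k[y0:y1,x0:x1]=1; m*=k
    cs=[c for c in cv2.findContours(m,cv2.RETR_EXTERNAL,cv2.CHAIN_APPROX_NONE)[0] if cv2.contourArea(c)>amin]
    return cs,m
def rect(n,c,z):
    P=ray(n,c.reshape(-1,2),z)[:,:2]*1000
    (cx,cy),(w,h),a=cv2.minAreaRect(P.astype(np.float32))
    if w<h: w,h,a=h,w,a+90
    return np.round([cx,cy,w,h,(a+90)%180-90],1)
E
python3 - <<'E'
from h import *
T=cv2.imread('pics/top0.png')[:,:,::-1].copy(); S=cv2.imread('pics/scene0.png')[:,:,::-1].copy()
for n,im,rois in(("top",T,[(380,210,420,255),(340,275,380,320)]),("scene",S,[(310,170,352,197),(352,222,396,252)])):
    for roi in rois:
        for lo in(150,190):
            cs,m=contours(n,im,(0,0,lo),(180,60,255),roi)
            for c in cs: print(n,roi,lo,rect(n,c,.012),cv2.contourArea(c))
for n,im,roi in(("top",T,(280,180,325,232)),("scene",S,(228,208,280,250))):
    cs,m=contours(n,im,(15,90,120),(35,255,255),roi)
    for c in cs: print('tmpl',n,rect(n,c,.05))
for n,im,roi in(("top",T,(235,170,340,305)),("scene",S,(210,205,340,325))):
    cs,m=contours(n,im,(60,80,40),(90,255,255),roi,500)
    for c in cs: print('house',n,rect(n,c,.03))
for n,im,f in(("top",T,(235,170,345,310)),("scene",S,(205,200,340,325))):
    x0,y0,x1,y1=f; cv2.imwrite(f'pics/c_{n}.png',cv2.resize(im[y0:y1,x0:x1,::-1],None,fx=4,fy=4,interpolation=cv2.INTER_CUBIC))
E
```

```text
top (380, 210, 420, 255) 150 [ 533.2 -419.4   64.4   43.2    6.2] 424.5
top (380, 210, 420, 255) 190 [ 533.5 -419.8   63.8   41.9    6.2] 407.0
top (340, 275, 380, 320) 150 [ 378.9 -319.2   63.7   46.7   25.8] 452.5
top (340, 275, 380, 320) 190 [ 377.9 -317.5   63.5   42.    24.5] 444.0
scene (310, 170, 352, 197) 150 [ 531.5 -418.    68.    54.3    5.4] 424.5
scene (310, 170, 352, 197) 190 [ 532.6 -422.1   65.5   43.6    6. ] 321.5
scene (352, 222, 396, 252) 150 [ 376.  -315.6   64.8   53.2   24.5] 527.0
scene (352, 222, 396, 252) 190 [ 377.4 -318.9   64.7   42.9   24.5] 420.0
tmpl top [ 584.6 -178.5   64.1   41.9  -24.3]
tmpl scene [ 584.4 -178.9   65.    42.8  -24.2]
house top [ 514.6 -149.8  267.4  109.   -24.4]
house scene [ 511.6 -137.9  281.   114.   -24.7]
```

```bash
python3 -m pendant --help 2>&1 | head -20; nproc
```

```text
invalid input: not JSON, or not a number
4
```

View crops.

View pics/c_top.png

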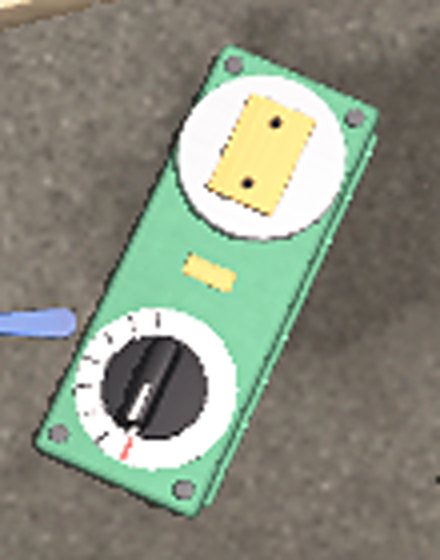

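View pics/c_scene.png

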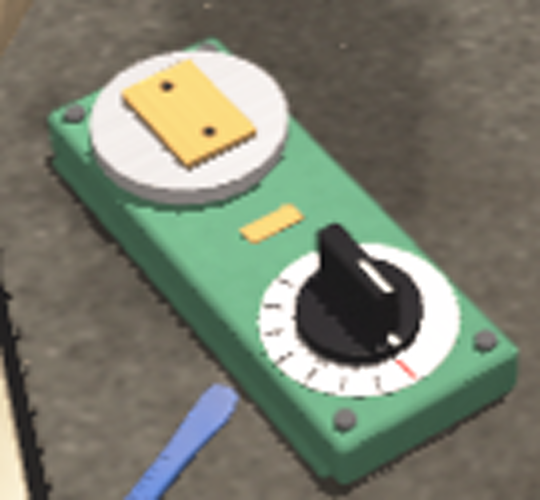

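```bash
cat >> h.py <<'E'
from scipy.spatial.transform import Rotation as Ro
def Rt(th): # tool down, x axis at yaw th deg
    c,s=np.cos(np.radians(th)),np.sin(np.radians(th)); return np.array([[c,s,0],[s,-c,0],[0,0,-1.]])
def plan(x,y,z,th): # mm, deg
    o=get_obs(); q=o['tool_rot']; R=Ro.from_quat([q[1],q[2],q[3],q[0]]).as_matrix()
    rv=Ro.from_matrix(R.T@Rt(th)).as_rotvec(); d=R.T@(np.array([x,y,z])-o['tool_pos']*1000)
    print('to',(x,y,z,th),'turn',rv.round(4),'shift',d.round(1)); st(o)
def st(o=None):
    o=o or get_obs(); q=o['tool_rot']; R=Ro.from_quat([q[1],q[2],q[3],q[0]]).as_matrix()
    print('t',round(o['clock'],2),'tcp',(o['tool_pos']*1000).round(1),'yaw',round(float(np.degrees(np.arctan2(R[1,0],R[0,0]))),2),'F',o['ft_force'].round(1),'M',o['wrist_torque'].round(2),'gap',round(o['finger_gap']*85.4,1),'j',np.array(o['joint_positions']).round(2))
E
python3 - <<'E'
from h import *
def tri(a,b):
    K1,R1,t1=cal('top');K2,R2,t2=cal('scene')
    X=cv2.triangulatePoints(K1@np.c_[R1,t1],K2@np.c_[R2,t2],np.array(a,float).reshape(2,1),np.array(b,float).reshape(2,1)).ravel();return X[:3]/X[3]
print('hub',tri((25,275),(160,325)))
plan(533,-420.5,110,6.2)
E
```

```text
hub [0.3900291  0.25701339 0.36943676]
to (533, -420.5, 110, 6.2) turn [-0.0016  0.0003  0.2316] shift [ 362.4 -100.1  120.5]
t 0.1 tcp [ 224.8 -635.9  230.4] yaw 19.47 F [-0.2  0.4 -0.5] M [0.   0.03 0.04] gap 85.0 j [ 1.12  0.48  0.02  1.56 -0.01  1.11 -0.08]
```

```bash
python3 -m pendant '[[0,0,0.1,60,-16,20,70],[0,0,0.2316,120,-33,40,70],[0,0,0.2316,180,-50,60,70],[0,0,0.2316,240,-66,80,70],[0,0,0.2316,300,-83,100,70],[0,0,0.2316,362.4,-100.1,120.5,70],[-0.0016,0,0.2316,362.4,-100.1,120.5,70],[-0.0016,0,0.2316,362.4,-100.1,120.5,70],[-0.0016,0,0.2316,362.4,-100.1,120.5,70],[-0.0016,0,0.2316,362.4,-100.1,120.5,70]]' 30; python3 - <<'E'
from h import *
plan(533,-420.5,3,6.2)
im=snapshot('scene'); cv2.imwrite('pics/s1.png',im[:,:,::-1])
for uv in((210,165),(212,190),(200,240),(150,312)):print(uv,ray('top',uv,.37),ray('top',uv,.2),ray('top',uv,.5))
E
```

```text
clock: 1.35
tool_pos: [0.5315, -0.4237, 0.1115]
tool_rot: [0.002, 0.999, 0.052, 0.0]
ft_force: [-0.1, 0.1, -1.3]
finger_gap: 0.825
to (533, -420.5, 3, 6.2) turn [ 0.003   0.0001 -0.0036] shift [  1.9  -3.3 108.5]
t 1.35 tcp [ 531.5 -423.7  111.5] yaw 5.99 F [-0.1  0.1 -1.3] M [ 0.   -0.05  0.02] gap 70.4 j [ 0.58  0.6   0.    1.64  0.    0.89 -0.89]
(210, 165) [[ 0.57730197 -0.03208217  0.37      ]] [[0.63717023 0.00379137 0.2       ]] [[ 0.53152035 -0.05951487  0.5       ]]
(212, 190) [[ 0.53351527 -0.03689742  0.37      ]] [[ 0.58390834 -0.00206588  0.2       ]] [[ 0.49497939 -0.0635333   0.5       ]]
(200, 240) [[ 0.44840053 -0.02011477  0.37      ]] [[0.48037525 0.01834844 0.2       ]] [[ 0.42394927 -0.04952782  0.5       ]]
(150, 312) [[0.33165948 0.05484815 0.37      ]] [[0.3383721  0.10953292 0.2       ]] [[0.32652631 0.01303039 0.5       ]]
```

View pics/s1.png

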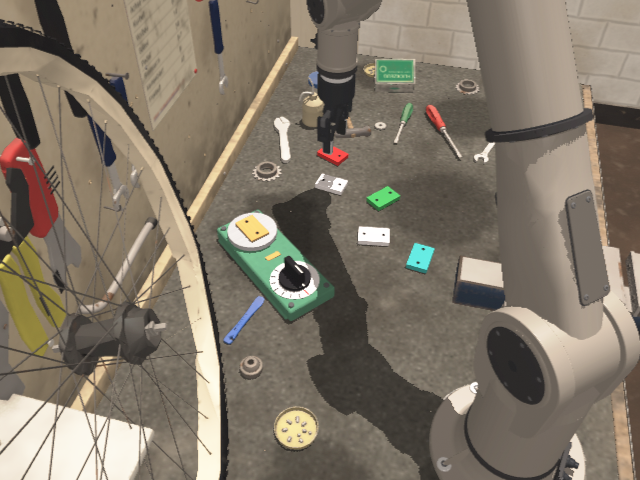

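Gripper is over the far blank at scene px (330,184), and the wheel is well clear. Descending.

```bash
python3 -m pendant '[[0.003,0,-0.0036,1.9,-3.3,30,70],[0.003,0,-0.0036,1.9,-3.3,60,70],[0.003,0,-0.0036,1.9,-3.3,80,70],[0.003,0,-0.0036,1.9,-3.3,80,70],[0.003,0,-0.0036,1.9,-3.3,80,70],[0.003,0,-0.0036,1.9,-3.3,80,70],[0.003,0,-0.0036,1.9,-3.3,80,70],[0.003,0,-0.0036,1.9,-3.3,80,70],[0.003,0,-0.0036,1.9,-3.3,80,70],[0.003,0,-0.0036,1.9,-3.3,80,70]]'; python3 - <<'E'
from h import *
plan(533,-420.5,3,6.2)
im=snapshot('scene'); cv2.imwrite('pics/s2.png',cv2.resize(im[120:240,270:420,::-1],None,fx=5,fy=5,interpolation=cv2.INTER_CUBIC))
E
```

```text
clock: 2.65
tool_pos: [0.5349, -0.4179, 0.0308]
tool_rot: [-0.001, 0.998, 0.056, 0.0]
ft_force: [0.6, -0.3, 0.1]
finger_gap: 0.816
to (533, -420.5, 3, 6.2) turn [-0.0014 -0.0002  0.0036] shift [-2.1  2.4 27.8]
t 2.65 tcp [ 534.9 -417.9   30.8] yaw 6.41 F [ 0.6 -0.3  0.1] M [0.   0.01 0.03] gap 69.7 j [ 0.58  0.7  -0.01  1.68  0.01  0.76 -0.89]
```

View pics/s2.png

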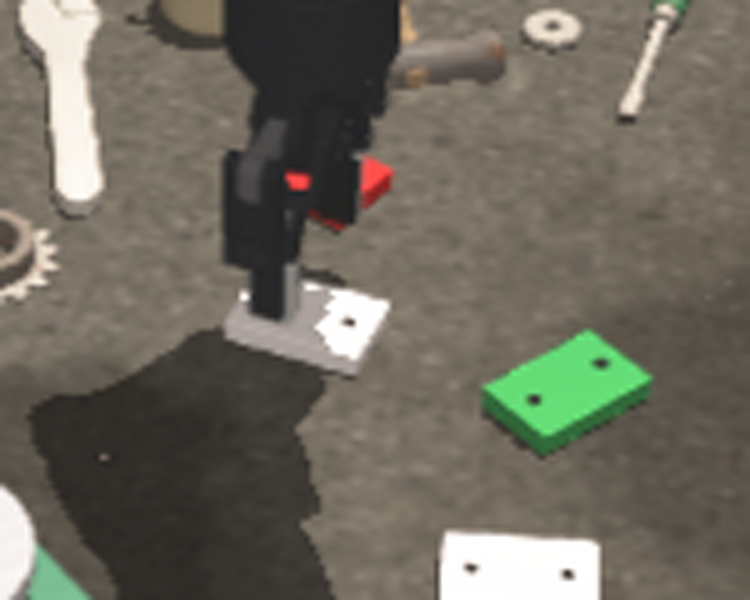

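```bash
sed -i "s/,'j',np/,'v',float(np.abs(o['joint_vel']).max().round(3)),'j',np/" h.py; python3 - <<'E'
from h import *
p=np.array([.5349,-.4179,.0308]); ty=Rt(6.4)[:,1]
for s in(-1,1):
  for dz in (0,.008): print(s,dz,((proj('scene',p+s*ty*.035+[0,0,dz])-[270,120])*5).round(0))
o=get_obs(); print(o['joint_vel'].round(3)); st(o)
E
```

```text
-1 0 [[268. 328.]]
-1 0.008 [[268. 314.]]
1 0 [[326. 236.]]
1 0.008 [[327. 222.]]
[ 0.001  0.    -0.    -0.001  0.     0.001  0.   ]
t 2.7 tcp [ 534.9 -417.9   30.8] yaw 6.4 F [-0.6  0.2  0.2] M [ 0.01 -0.01 -0.  ] gap 69.9 v 0.001 j [ 0.58  0.7  -0.01  1.68  0.01  0.76 -0.89]
```

```bash
python3 -m pendant '[[-0.0014,0,0.0036,-2.1,2.4,15,70],[-0.0014,0,0.0036,-2.1,2.4,27,70],[-0.0014,0,0.0036,-2.1,2.4,28,70],[-0.0014,0,0.0036,-2.1,2.4,28,70],[-0.0014,0,0.0036,-2.1,2.4,28,45],[-0.0014,0,0.0036,-2.1,2.4,28,30],[-0.0014,0,0.0036,-2.1,2.4,28,30],[-0.0014,0,0.0036,-2.1,2.4,28,30],[-0.0014,0,0.0036,-2.1,2.4,28,30],[-0.0014,0,0.0036,-2.1,2.4,28,30]]' 40; python3 - <<'E'
from h import *
st()
im=snapshot('scene'); cv2.imwrite('pics/s3.png',cv2.resize(im[120:240,270:420,::-1],None,fx=4,fy=4,interpolation=cv2.INTER_CUBIC))
E
```

```text
clock: 3.95
tool_pos: [0.5336, -0.4208, 0.0036]
tool_rot: [0.0, 0.999, 0.054, 0.001]
ft_force: [-0.7, -0.3, 6.4]
finger_gap: 0.477
t 3.95 tcp [ 533.6 -420.8    3.6] yaw 6.2 F [-0.7 -0.3  6.4] M [0.07 0.09 0.  ] gap 40.8 v 0.001 j [ 0.58  0.74 -0.01  1.68  0.01  0.72 -0.89]
```

View pics/s3.png

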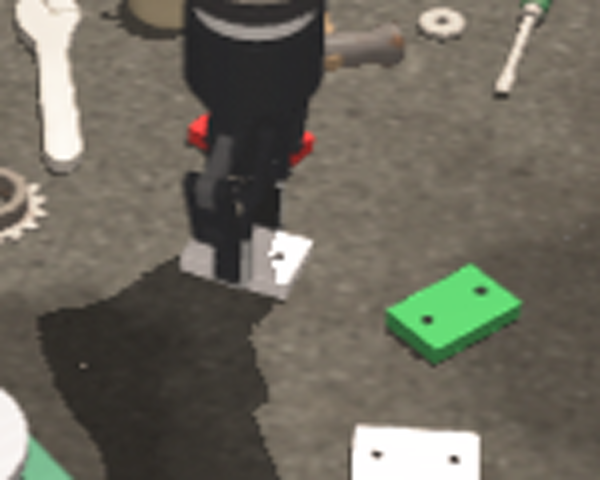

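```bash
python3 - <<'E'
from h import *
plan(584.5,-178.7,100,-24.3)
E
```

```text
to (584.5, -178.7, 100, -24.3) turn [ 5.000e-04 -1.300e-03  5.322e-01] shift [  76.9 -235.2  -96.6]
t 4.0 tcp [ 533.5 -420.8    3.5] yaw 6.19 F [-0.3  0.2  6.1] M [0.05 0.12 0.01] gap 40.6 v 0.003 j [ 0.58  0.74 -0.01  1.68  0.01  0.72 -0.89]
```

```bash
python3 -m pendant '[[0,0,0,0,0,-30,30],[0,0,0,0,0,-80,30],[0,0,0.1,15,-45,-97,30],[0,0,0.22,30,-90,-97,30],[0,0,0.34,45,-140,-97,30],[0,0,0.46,60,-185,-97,30],[0,0,0.53,77,-235,-97,30],[0,-0.0013,0.532,76.9,-235.2,-96.6,30],[0,-0.0013,0.532,76.9,-235.2,-96.6,30],[0,-0.0013,0.532,76.9,-235.2,-96.6,30]]' 40; python3 - <<'E'
from h import *
plan(584.5,-178.7,70,-24.3)
for n in('scene','top'):
    im=snapshot(n); cv2.imwrite(f'pics/{n}4.png',im[:,:,::-1])
E
```

```text
clock: 5.25
tool_pos: [0.5834, -0.1802, 0.0993]
tool_rot: [0.0, 0.977, -0.211, -0.001]
ft_force: [-0.4, 0.2, -1.0]
finger_gap: 0.48
to (584.5, -178.7, 70, -24.3) turn [ 0.0012  0.0012 -0.0019] shift [ 0.4 -1.8 29.3]
t 5.25 tcp [ 583.4 -180.2   99.3] yaw -24.41 F [-0.4  0.2 -1. ] M [ 0.02  0.   -0.02] gap 41.0 v 0.004 j [ 0.11  0.52  0.11  1.83 -0.08  0.79 -1.73]
```

View pics/scene4.png

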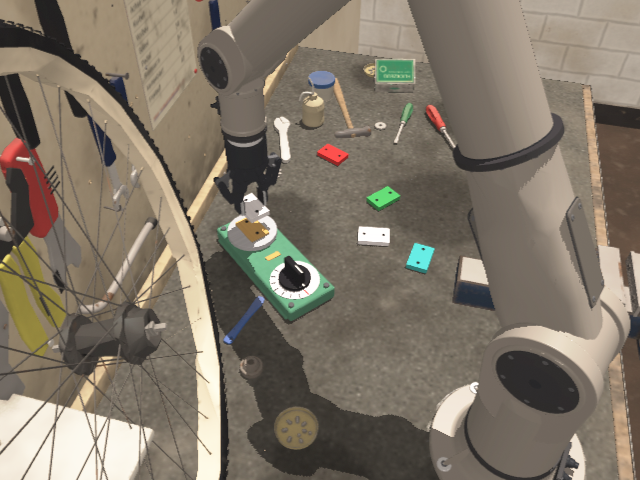

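View pics/top4.png

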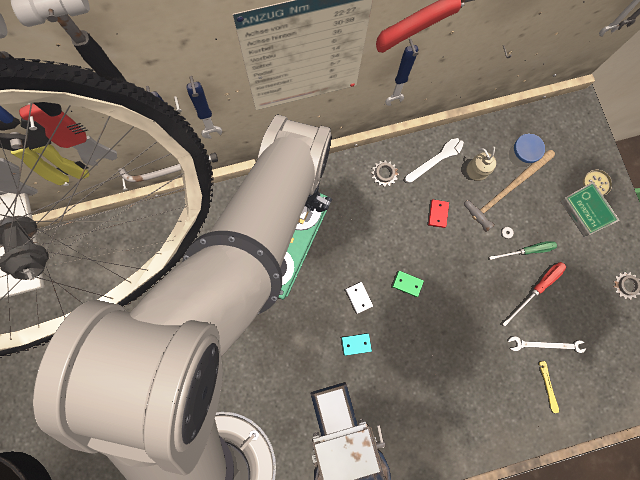

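```bash
python3 -m pendant '[[0.0012,0.0012,-0.0019,0.4,-1.8,12,30],[0.0012,0.0012,-0.0019,0.4,-1.8,24,30],[0.0012,0.0012,-0.0019,0.4,-1.8,36,30],[0.0012,0.0012,-0.0019,0.4,-1.8,40,30],[0.0012,0.0012,-0.0019,0.4,-1.8,40,30],[0.0012,0.0012,-0.0019,0.4,-1.8,40,30],[0.0012,0.0012,-0.0019,0.4,-1.8,40,30],[0.0012,0.0012,-0.0019,0.4,-1.8,40,30],[0.0012,0.0012,-0.0019,0.4,-1.8,40,30],[0.0012,0.0012,-0.0019,0.4,-1.8,40,30]]' 40; python3 - <<'E'
from h import *
plan(584.5,-178.7,54.2,-24.3)
im=snapshot('scene'); cv2.imwrite('pics/s5.png',cv2.resize(im[180:330,200:340,::-1],None,fx=4,fy=4,interpolation=cv2.INTER_CUBIC))
E
```

```text
clock: 6.6
tool_pos: [0.5852, -0.1769, 0.0595]
tool_rot: [-0.0, 0.978, -0.209, 0.0]
ft_force: [-0.1, -0.9, -0.7]
finger_gap: 0.476
to (584.5, -178.7, 54.2, -24.3) turn [-0.001  -0.0003  0.0022] shift [0.1 1.9 5.3]
t 6.6 tcp [ 585.2 -176.9   59.5] yaw -24.18 F [-0.1 -0.9 -0.7] M [-0.02  0.03  0.02] gap 40.6 v 0.002 j [ 0.12  0.58  0.1   1.85 -0.08  0.72 -1.73]
```

View pics/s5.png

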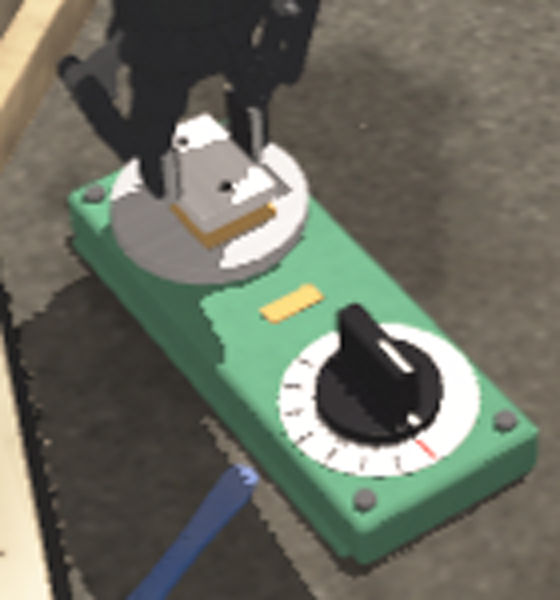

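```bash
python3 -m pendant '[[-0.001,0,0.002,0.1,1.5,3,30],[-0.001,0,0.002,0.1,1.5,5.3,30],[-0.001,0,0.002,0.1,1.5,5.5,30],[-0.001,0,0.002,0.1,1.5,5.5,30],[-0.001,0,0.002,0.1,1.5,5.5,30],[-0.001,0,0.002,0.1,1.5,5.5,30],[-0.001,0,0.002,0.1,1.5,5.5,30],[-0.001,0,0.002,0.1,1.5,5.5,30],[-0.001,0,0.002,0.1,1.5,5.5,30],[-0.001,0,0.002,0.1,1.5,5.5,30]]' 40; python3 - <<'E'
from h import *
st()
E
```

```text
clock: 7.9
tool_pos: [0.5847, -0.1783, 0.0539]
tool_rot: [0.0, 0.978, -0.21, 0.0]
ft_force: [-0.4, -0.2, -0.6]
finger_gap: 0.478
t 7.9 tcp [ 584.7 -178.3   53.9] yaw -24.29 F [-0.4 -0.2 -0.6] M [-0.    0.01  0.05] gap 40.8 v 0.001 j [ 0.12  0.59  0.1   1.85 -0.08  0.71 -1.73]
```

```bash
python3 -m pendant '[[0,0,0,0,-0.3,0.5,30],[0,0,0,0,-0.3,0.5,54],[0,0,0,0,-0.3,0.5,54],[0,0,0,0,-0.3,0.5,54],[0,0,0,0,-0.3,4,54],[0,0,0,0,-0.3,7.5,54],[0,0,0,0,-0.3,7.5,54],[0,0,0,0,-0.3,7.5,36],[0,0,0,0,-0.3,7.5,30],[0,0,0,0,-0.3,7.5,30]]' 20; python3 - <<'E'
from h import *
st()
im=snapshot('scene'); cv2.imwrite('pics/s6.png',cv2.resize(im[180:330,200:340,::-1],None,fx=4,fy=4,interpolation=cv2.INTER_CUBIC))
E
```

```text
clock: 9.15
tool_pos: [0.585, -0.1777, 0.0464]
tool_rot: [-0.0, 0.978, -0.21, 0.0]
ft_force: [0.5, 1.7, -0.6]
finger_gap: 0.483
t 9.15 tcp [ 585.  -177.7   46.4] yaw -24.27 F [ 0.5  1.7 -0.6] M [ 0.32 -0.14  0.01] gap 41.2 v 0.003 j [ 0.12  0.6   0.1   1.85 -0.09  0.69 -1.73]
```

View pics/s6.png

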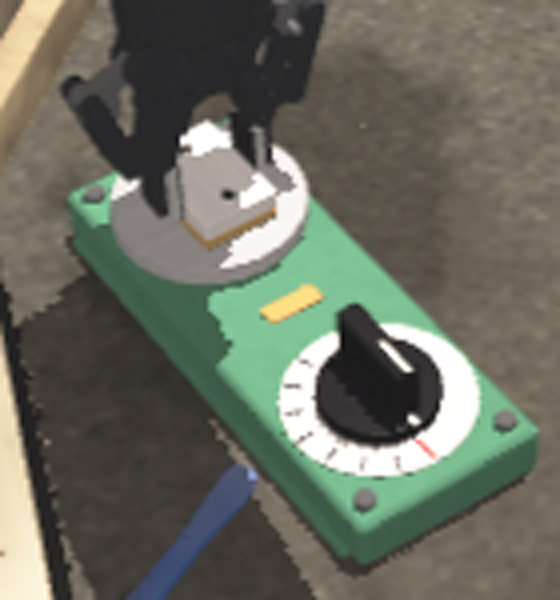

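```bash
python3 -m pendant '[[0,0,0,0,0,0,56],[0,0,0,0,0,0,60],[0,0,0,0,0,0,60],[0,0,0,0,0,-20,60],[0,0,0,0,0,-60,70],[0,0,0,0,0,-80,70],[0,0,0,0,0,-80,70],[0,0,0,0,0,-80,70],[0,0,0,0,0,-80,70],[0,0,0,0,0,-80,70]]' 20; python3 - <<'E'
from h import *
plan(377.8,-318.3,100,24.5)
im=snapshot('scene'); cv2.imwrite('pics/s7.png',cv2.resize(im[180:330,200:340,::-1],None,fx=4,fy=4,interpolation=cv2.INTER_CUBIC))
E
```

```text
clock: 10.45
tool_pos: [0.5842, -0.1779, 0.1256]
tool_rot: [0.0, 0.978, -0.21, -0.001]
ft_force: [0.3, 0.2, -1.3]
finger_gap: 0.824
to (377.8, -318.3, 100, 24.5) turn [-2.000e-04  1.500e-03 -8.515e-01] shift [-130.4  212.9   25.8]
t 10.45 tcp [ 584.2 -177.9  125.6] yaw -24.29 F [ 0.3  0.2 -1.3] M [-0.03 -0.09  0.04] gap 70.4 v 0.004 j [ 0.11  0.49  0.11  1.81 -0.07  0.84 -1.74]
```

View pics/s7.png

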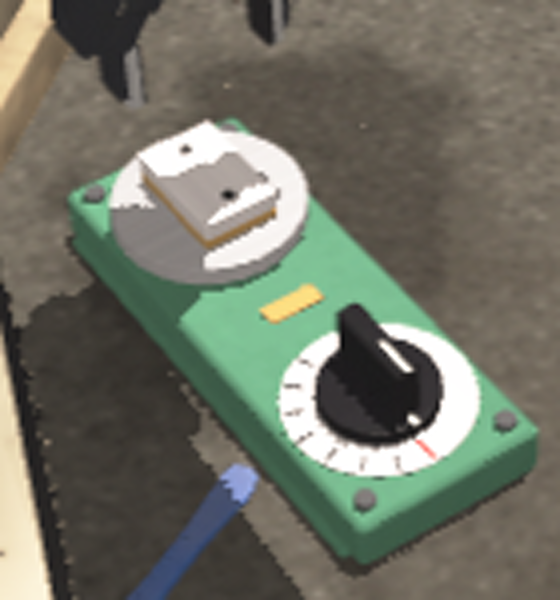

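Blank one sits flush on the template, seen at crop px (210,185). On to the second.

```bash
python3 -m pendant '[[0,0,-0.15,-30,50,0,70],[0,0,-0.3,-60,100,5,70],[0,0,-0.45,-90,150,15,70],[0,0,-0.6,-130.4,212.9,26,70],[0,0.0015,-0.75,-130.4,212.9,26,70],[0,0.0015,-0.8515,-130.4,212.9,26,70],[0,0.0015,-0.8515,-130.4,212.9,46,70],[0,0.0015,-0.8515,-130.4,212.9,90,70],[0,0.0015,-0.8515,-130.4,212.9,96,70],[0,0.0015,-0.8515,-130.4,212.9,96,70]]' 20; python3 - <<'E'
from h import *
plan(377.8,-318.3,3,24.5)
im=snapshot('scene'); cv2.imwrite('pics/s8.png',cv2.resize(im[180:300,310:460,::-1],None,fx=4,fy=4,interpolation=cv2.INTER_CUBIC))
E
```

```text
clock: 11.75
tool_pos: [0.3784, -0.3184, 0.0306]
tool_rot: [-0.0, 0.977, 0.212, 0.001]
ft_force: [-0.4, 0.2, 0.2]
finger_gap: 0.817
to (377.8, -318.3, 3, 24.5) turn [ 0.0002 -0.001  -0.    ] shift [-0.5 -0.4 27.6]
t 11.75 tcp [ 378.4 -318.4   30.6] yaw 24.5 F [-0.4  0.2  0.2] M [ 0.01 -0.05 -0.02] gap 69.8 v 0.028 j [ 0.61  0.49 -0.05  2.13  0.04  0.53 -0.61]
```

View pics/s8.png

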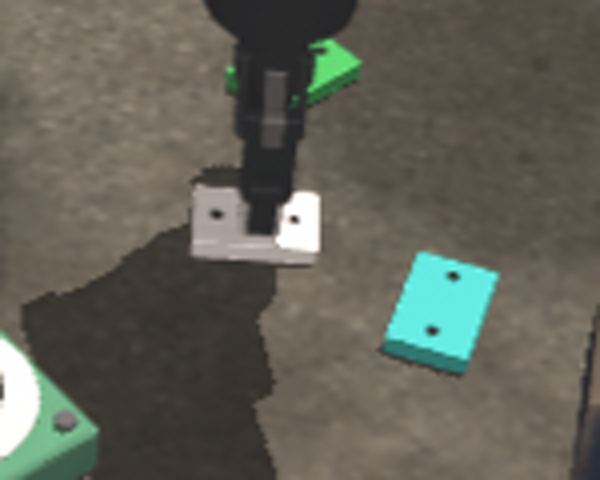

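Centred over blank two, so I descend and grip.

```bash
python3 -m pendant '[[0,-0.001,0,-0.5,-0.4,15,70],[0,-0.001,0,-0.5,-0.4,26,70],[0,-0.001,0,-0.5,-0.4,27.3,70],[0,-0.001,0,-0.5,-0.4,27.3,70],[0,-0.001,0,-0.5,-0.4,27.3,45],[0,-0.001,0,-0.5,-0.4,27.3,30],[0,-0.001,0,-0.5,-0.4,27.3,30],[0,-0.001,0,-0.5,-0.4,27.3,30],[0,-0.001,0,-0.5,-0.4,27.3,30],[0,-0.001,0,-0.5,-0.4,27.3,30]]' 40; python3 - <<'E'
from h import *
plan(585,-177.8,110,-24.3)
im=snapshot('scene'); cv2.imwrite('pics/s9.png',cv2.resize(im[180:300,310:460,::-1],None,fx=4,fy=4,interpolation=cv2.INTER_CUBIC))
E
```

```text
clock: 13.05
tool_pos: [0.3779, -0.3184, 0.0037]
tool_rot: [0.001, 0.977, 0.212, 0.0]
ft_force: [-0.4, 1.6, 7.2]
finger_gap: 0.478
to (585, -177.8, 110, -24.3) turn [ 0.0009 -0.0012  0.8517] shift [ 246.8  -42.  -106.2]
t 13.05 tcp [ 377.9 -318.4    3.7] yaw 24.5 F [-0.4  1.6  7.2] M [0.28 0.24 0.  ] gap 40.8 v 0.002 j [ 0.61  0.54 -0.04  2.14  0.05  0.47 -0.61]
```

View pics/s9.png

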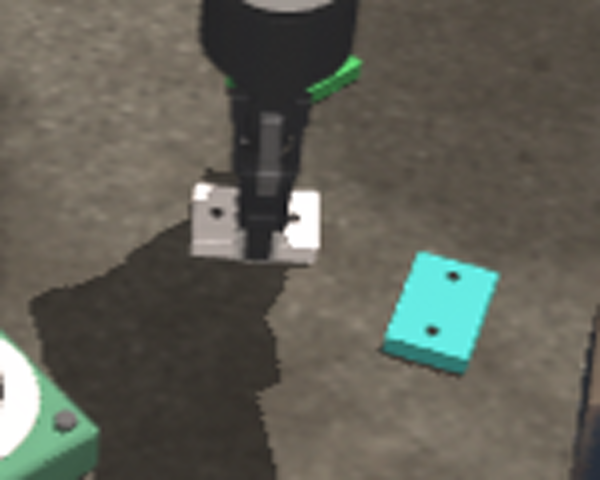

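```bash
python3 -m pendant '[[0,0,0,0,0,-30,30],[0,0,0,0,0,-85,30],[0,0,0.15,50,-8,-115,30],[0,0,0.32,100,-17,-115,30],[0,0,0.48,150,-25,-115,30],[0,0,0.64,200,-33,-115,30],[0,0,0.8,246.8,-42,-106.2,30],[0.0009,-0.0012,0.8517,246.8,-42,-106.2,30],[0.0009,-0.0012,0.8517,246.8,-42,-106.2,30],[0.0009,-0.0012,0.8517,246.8,-42,-106.2,30]]' 40; python3 - <<'E'
from h import *
plan(584.9,-177.8,68,-24.3)
im=snapshot('scene'); cv2.imwrite('pics/s10.png',cv2.resize(im[170:320,190:330,::-1],None,fx=4,fy=4,interpolation=cv2.INTER_CUBIC))
E
```

```text
clock: 14.35
tool_pos: [0.5841, -0.1784, 0.1094]
tool_rot: [0.0, 0.978, -0.211, -0.0]
ft_force: [-0.9, 0.2, -0.9]
finger_gap: 0.474
to (584.9, -177.8, 68, -24.3) turn [ 0.0003  0.0009 -0.0002] shift [ 0.5 -0.9 41.4]
t 14.35 tcp [ 584.1 -178.4  109.4] yaw -24.31 F [-0.9  0.2 -0.9] M [ 0.05 -0.02 -0.02] gap 40.5 v 0.009 j [ 0.11  0.51  0.11  1.82 -0.07  0.81 -1.74]
```

View pics/s10.png

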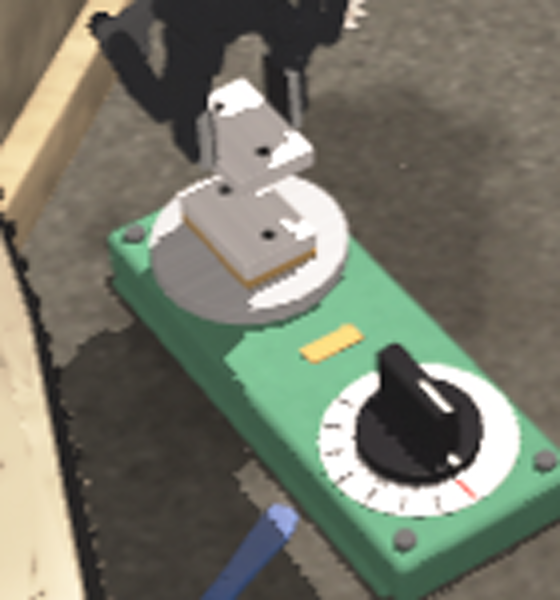

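```bash
python3 -m pendant '[[0,0.0009,0,0.5,-0.5,12,30],[0,0.0009,0,0.5,-0.5,24,30],[0,0.0009,0,0.5,-0.5,36,30],[0,0.0009,0,0.5,-0.5,41.4,30],[0,0.0009,0,0.5,-0.5,41.4,30],[0,0.0009,0,0.5,-0.5,41.4,30],[0,0.0009,0,0.5,-0.5,41.4,30],[0,0.0009,0,0.5,-0.5,41.4,30],[0,0.0009,0,0.5,-0.5,41.4,30],[0,0.0009,0,0.5,-0.5,41.4,30]]' 40; python3 - <<'E'
from h import *
plan(584.9,-177.8,65.4,-24.3)
E
```

```text
clock: 15.65
tool_pos: [0.5855, -0.1774, 0.0681]
tool_rot: [-0.0, 0.978, -0.21, 0.0]
ft_force: [1.2, -0.7, -1.4]
finger_gap: 0.476
to (584.9, -177.8, 65.4, -24.3) turn [-0.0002 -0.0004 -0.    ] shift [-0.4  0.6  2.7]
t 15.65 tcp [ 585.5 -177.4   68.1] yaw -24.3 F [ 1.2 -0.7 -1.4] M [0.02 0.03 0.01] gap 40.6 v 0.001 j [ 0.12  0.57  0.1   1.84 -0.08  0.73 -1.73]
```

```bash
python3 -m pendant '[[0,0,0,-0.4,0.4,2.6,30],[0,0,0,-0.4,0.4,2.7,30],[0,0,0,-0.4,0.4,2.7,30],[0,0,0,-0.4,0.4,2.7,54],[0,0,0,-0.4,0.4,2.7,54],[0,0,0,-0.4,0.4,2.7,54],[0,0,0,-0.4,0.4,10,54],[0,0,0,-0.4,0.4,20,54],[0,0,0,-0.4,0.4,21,54],[0,0,0,-0.4,0.4,21,54]]' 20; python3 - <<'E'
from h import *
plan(584.9,-177.8,47,-24.3)
im=snapshot('scene'); cv2.imwrite('pics/s11.png',cv2.resize(im[170:320,190:330,::-1],None,fx=4,fy=4,interpolation=cv2.INTER_CUBIC))
E
```

```text
clock: 16.9
tool_pos: [0.5848, -0.1776, 0.0467]
tool_rot: [-0.0, 0.978, -0.21, -0.0]
ft_force: [-0.3, -0.0, -0.5]
finger_gap: 0.635
to (584.9, -177.8, 47, -24.3) turn [ 0.      0.0003 -0.    ] shift [ 0.2  0.2 -0.3]
t 16.9 tcp [ 584.8 -177.6   46.7] yaw -24.3 F [-0.3 -0.  -0.5] M [-0.04  0.02 -0.05] gap 54.2 v 0.008 j [ 0.12  0.6   0.1   1.85 -0.08  0.7  -1.73]
```

View pics/s11.png

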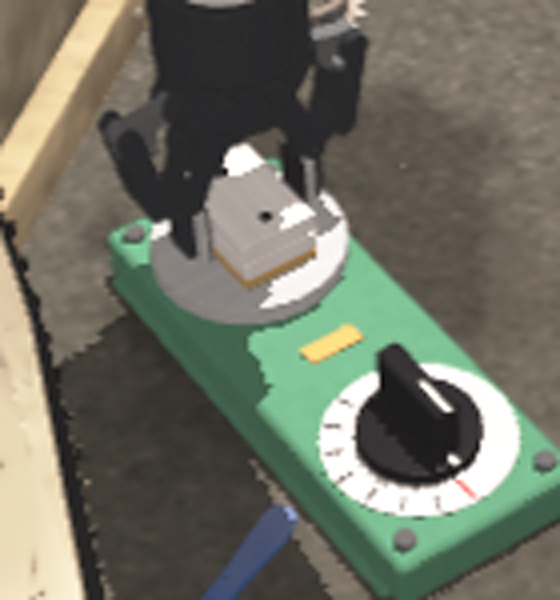

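Pile is down and looks nearly flush. I squeeze the long sides, open, and rise clear.

```bash
python3 -m pendant '[[0,0,0,0,0,0,42],[0,0,0,0,0,0,34],[0,0,0,0,0,0,30],[0,0,0,0,0,0,30],[0,0,0,0,0,0,30],[0,0,0,0,0,0,30],[0,0,0,0,0,0,30],[0,0,0,0,0,0,30],[0,0,0,0,0,0,30],[0,0,0,0,0,0,30]]' 25; python3 - <<'E'
from h import *
st()
E
python3 -m pendant '[[0,0,0,0,0,0,50],[0,0,0,0,0,0,56],[0,0,0,0,0,0,56],[0,0,0,0,0,-20,56],[0,0,0,0,0,-60,85],[0,0,0,0,0,-80,85],[0,0,0,0,0,-80,85],[0,0,0,0,0,-80,85],[0,0,0,0,0,-80,85],[0,0,0,0,0,-80,85]]' 20; python3 - <<'E'
from h import *
plan(584.9,-177.8,110,65.7)
im=snapshot('scene'); cv2.imwrite('pics/s12.png',cv2.resize(im[180:300,200:320,::-1],None,fx=5,fy=5,interpolation=cv2.INTER_CUBIC))
E
```

```text
clock: 18.2
tool_pos: [0.5852, -0.1777, 0.0473]
tool_rot: [-0.0, 0.978, -0.211, 0.0]
ft_force: [-1.2, -0.8, 4.9]
finger_gap: 0.486
t 18.2 tcp [ 585.2 -177.7   47.3] yaw -24.31 F [-1.2 -0.8  4.9] M [-0.    0.23 -0.06] gap 41.5 v 0.002 j [ 0.12  0.6   0.1   1.85 -0.08  0.7  -1.73]
clock: 19.45
tool_pos: [0.5844, -0.1775, 0.1261]
tool_rot: [-0.0, 0.978, -0.21, -0.001]
ft_force: [0.4, 0.2, -0.0]
finger_gap: 0.992
to (584.9, -177.8, 110, 65.7) turn [-8.0000e-04  1.2000e-03 -1.5708e+00] shift [ 0.6  0.1 16.1]
t 19.45 tcp [ 584.4 -177.5  126.1] yaw -24.3 F [ 0.4  0.2 -0. ] M [-0.    0.04 -0.02] gap 84.8 v 0.003 j [ 0.11  0.49  0.11  1.81 -0.07  0.85 -1.74]
```

View pics/s12.png

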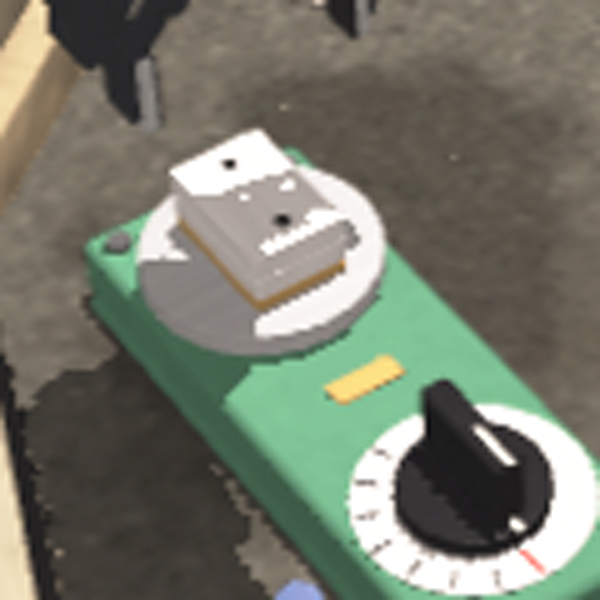

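```bash
python3 -m pendant '[[0,0,-0.18,0,0,10,85],[0,0,-0.36,0,0,16,85],[0,0,-0.54,0.6,0,16,85],[0,0,-0.72,0.6,0,16,85],[0,0,-0.9,0.6,0,16,85],[0,0,-1.08,0.6,0,16,85],[0,0,-1.26,0.6,0,16,85],[0,0,-1.44,0.6,0,16,85],[0,0.0012,-1.5708,0.6,0,16,85],[0,0.0012,-1.5708,0.6,0,16,85]]' 20; python3 - <<'E'
from h import *
plan(584.9,-177.8,41,65.7)
E
```

```text
clock: 20.75
tool_pos: [0.5852, -0.178, 0.1106]
tool_rot: [-0.0, 0.841, 0.542, 0.001]
ft_force: [0.1, 0.0, -0.5]
finger_gap: 0.994
to (584.9, -177.8, 41, 65.7) turn [ 0.0003 -0.0011 -0.0016] shift [-0.  -0.4 69.6]
t 20.75 tcp [ 585.2 -178.   110.6] yaw 65.61 F [ 0.1  0.  -0.5] M [0.01 0.03 0.02] gap 84.9 v 0.05 j [ 0.4   0.52 -0.27  1.8   0.18  0.84 -0.38]
```

```bash
python3 -m pendant '[[0,-0.0011,-0.0016,0,0,20,85],[0,-0.0011,-0.0016,0,0,35,85],[0,-0.0011,-0.0016,0,0,50,85],[0,-0.0011,-0.0016,0,0,60,85],[0,-0.0011,-0.0016,0,0,68,85],[0,-0.0011,-0.0016,0,0,69.6,85],[0,-0.0011,-0.0016,0,0,69.6,85],[0,-0.0011,-0.0016,0,0,69.6,85],[0,-0.0011,-0.0016,0,0,69.6,85],[0,-0.0011,-0.0016,0,0,69.6,85]]' 20; python3 - <<'E'
from h import *
plan(584.9,-177.8,41,65.7)
im=snapshot('scene'); cv2.imwrite('pics/s13.png',cv2.resize(im[160:300,200:320,::-1],None,fx=4,fy=4,interpolation=cv2.INTER_CUBIC))
E
```

```text
clock: 22.0
tool_pos: [0.5857, -0.1779, 0.0416]
tool_rot: [0.001, 0.84, 0.543, 0.0]
ft_force: [-0.6, -0.1, 0.7]
finger_gap: 0.994
to (584.9, -177.8, 41, 65.7) turn [0.0014 0.0002 0.0016] shift [-0.3 -0.8  0.6]
t 22.0 tcp [ 585.7 -177.9   41.6] yaw 65.79 F [-0.6 -0.1  0.7] M [0.   0.02 0.  ] gap 84.9 v 0.003 j [ 0.38  0.62 -0.25  1.83  0.22  0.72 -0.41]
```

View pics/s13.png

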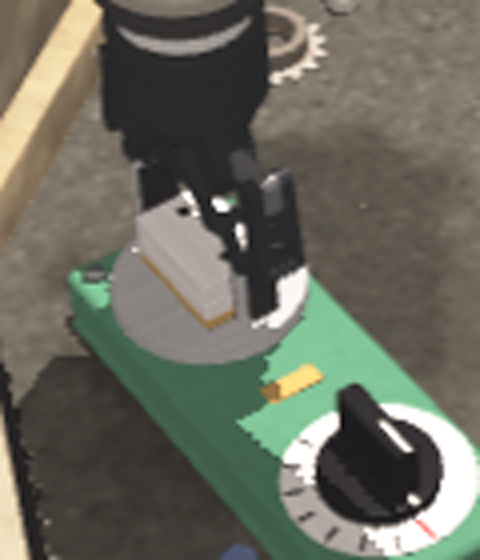

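```bash
python3 -m pendant '[[0.001,0,0.0016,0,-0.5,0.6,85],[0.001,0,0.0016,0,-0.5,0.6,72],[0.001,0,0.0016,0,-0.5,0.6,68],[0.001,0,0.0016,0,-0.5,0.6,60],[0.001,0,0.0016,0,-0.5,0.6,55],[0.001,0,0.0016,0,-0.5,0.6,55],[0.001,0,0.0016,0,-0.5,0.6,55],[0.001,0,0.0016,0,-0.5,0.6,55],[0.001,0,0.0016,0,-0.5,0.6,55],[0.001,0,0.0016,0,-0.5,0.6,55]]' 25; python3 - <<'E'
from h import *
plan(584.9,-177.8,41,65.7)
im=snapshot('scene'); cv2.imwrite('pics/s14.png',cv2.resize(im[160:300,200:320,::-1],None,fx=4,fy=4,interpolation=cv2.INTER_CUBIC))
E
```

```text
clock: 23.3
tool_pos: [0.5861, -0.178, 0.0412]
tool_rot: [0.001, 0.84, 0.542, 0.001]
ft_force: [5.4, -2.7, 0.9]
finger_gap: 0.744
to (584.9, -177.8, 41, 65.7) turn [ 0.002  -0.0002 -0.0002] shift [-0.3 -1.1  0.2]
t 23.3 tcp [ 586.1 -178.    41.2] yaw 65.69 F [ 5.4 -2.7  0.9] M [-0.55 -1.1   0.03] gap 63.6 v 0.001 j [ 0.38  0.62 -0.25  1.83  0.22  0.71 -0.41]
```

View pics/s14.png

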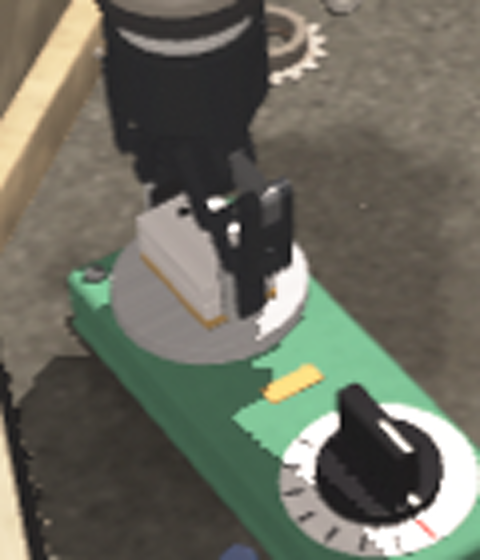

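```bash
python3 -m pendant '[[0,0,0,0,0.3,0,55],[0,0,0,0,0.8,0,55],[0,0,0,0,1.2,0,55],[0,0,0,0,1.2,0,55],[0,0,0,0,1.2,0,55],[0,0,0,0,1.2,0,55],[0,0,0,0,1.2,0,55],[0,0,0,0,1.2,0,55],[0,0,0,0,1.2,0,55],[0,0,0,0,1.2,0,55]]' 40; python3 - <<'E'
from h import *
plan(584.9,-177.8,41,65.7)
E
```

```text
clock: 24.6
tool_pos: [0.5861, -0.178, 0.0412]
tool_rot: [0.0, 0.84, 0.542, -0.0]
ft_force: [1.2, -1.4, 7.1]
finger_gap: 0.743
to (584.9, -177.8, 41, 65.7) turn [-0.0002  0.0003 -0.    ] shift [-0.3 -1.2  0.2]
t 24.6 tcp [ 586.1 -178.    41.2] yaw 65.7 F [ 1.2 -1.4  7.1] M [-0.28 -0.58 -0.04] gap 63.5 v 0.002 j [ 0.38  0.62 -0.25  1.83  0.22  0.72 -0.41]
```

```bash
python3 -m pendant '[[0,0,0,0,0,0,75],[0,0,0,0,0,0,85],[0,0,0,0,0,0,85],[0,0,0,0,0,-15,85],[0,0,0,0,0,-40,85],[0,0,0,0,0,-80,85],[0,0,-0.15,0,0,-90,85],[0,0,-0.33,0,0,-90,85],[0,0,-0.5,0,0,-90,85],[0,0,-0.68,0,0,-90,85]]' 20; python3 - <<'E'
from h import *
plan(449.4,-116.3,130,155.7)
for n in('scene','top'):
    im=snapshot(n); cv2.imwrite(f'pics/{n}15.png',im[:,:,::-1])
cv2.imwrite('pics/s15c.png',cv2.resize(cv2.imread('pics/scene15.png')[190:290,210:310],None,fx=6,fy=6,interpolation=cv2.INTER_CUBIC))
E
```

```text
clock: 25.85
tool_pos: [0.5863, -0.1782, 0.1319]
tool_rot: [0.0, 0.609, 0.793, -0.0]
ft_force: [0.3, -0.2, 0.3]
finger_gap: 0.992
to (449.4, -116.3, 130, 155.7) turn [ 0.     0.001 -0.885] shift [  95.2 -116.2    1.8]
t 25.85 tcp [ 586.3 -178.2  131.9] yaw 104.99 F [ 0.3 -0.2  0.3] M [ 0.07 -0.   -0.03] gap 84.7 v 1.259 j [ 0.52  0.52 -0.43  1.78  0.27  0.9   0.23]
```

View pics/s15c.png

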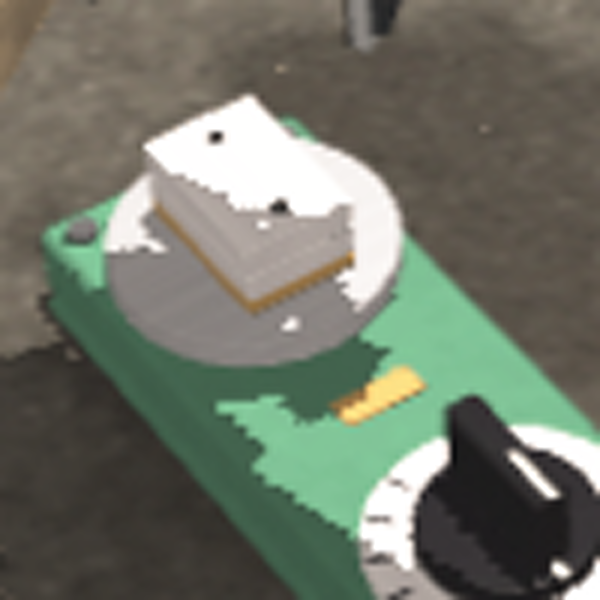

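View pics/top15.png

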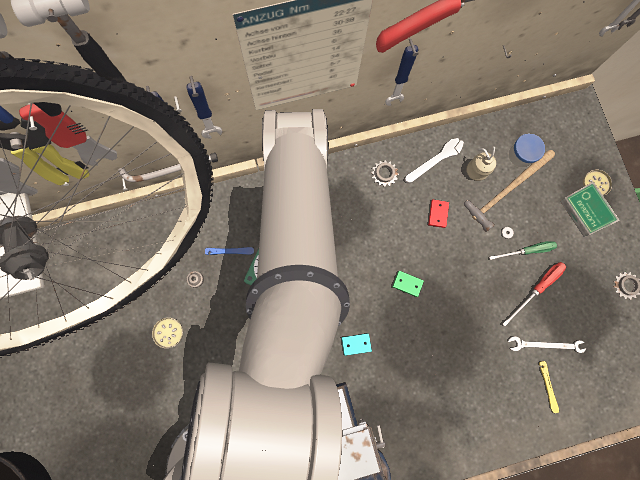

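Pile is flush on all visible sides (crop corner 250,300). The elbow has swung away from the wheel. Next I move over the knob.

```bash
python3 -m pendant '[[0,0.001,-0.16,20,-25,0,60],[0,0.001,-0.32,40,-50,0,40],[0,0.001,-0.48,60,-75,0,40],[0,0.001,-0.64,80,-100,0,40],[0,0.001,-0.8,95.2,-116.2,1.8,40],[0,0.001,-0.885,95.2,-116.2,1.8,40],[0,0.001,-0.885,95.2,-116.2,1.8,40],[0,0.001,-0.885,95.2,-116.2,1.8,40],[0,0.001,-0.885,95.2,-116.2,1.8,40],[0,0.001,-0.885,95.2,-116.2,1.8,40]]' 20; python3 - <<'E'
from h import *
plan(449.4,-116.3,85,155.7)
for n in('scene','top'):
    im=snapshot(n); cv2.imwrite(f'pics/{n}16.png',im[:,:,::-1])
E
```

```text
clock: 27.2
tool_pos: [0.4498, -0.1154, 0.1289]
tool_rot: [-0.0, 0.214, 0.977, 0.0]
ft_force: [-0.8, 0.8, -0.7]
finger_gap: 0.469
to (449.4, -116.3, 85, 155.7) turn [ 0.0002 -0.0009 -0.0066] shift [-0.1 -1.  43.9]
t 27.2 tcp [ 449.8 -115.4  128.9] yaw 155.32 F [-0.8  0.8 -0.7] M [-0.01  0.04  0.04] gap 40.0 v 0.006 j [ 0.71  0.35 -0.7   2.1   0.32  0.79  0.96]
```

View pics/scene16.png

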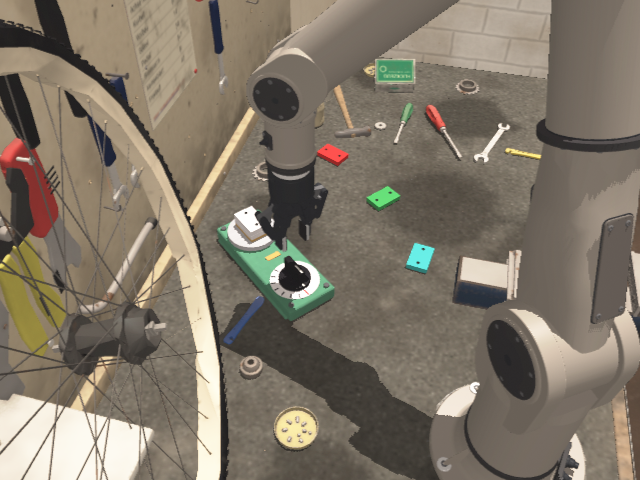

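View pics/top16.png

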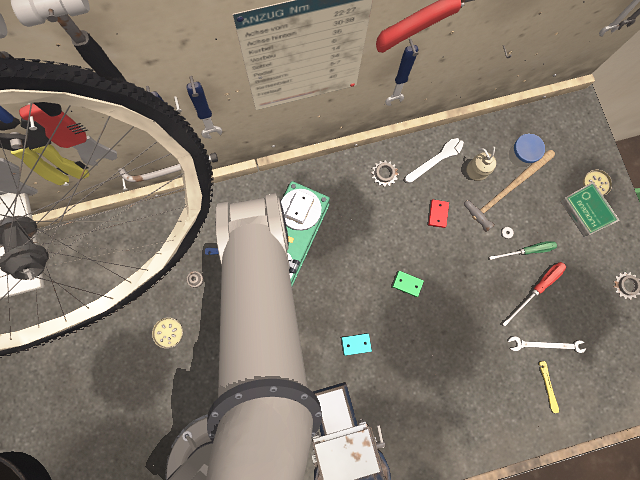

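```bash
python3 -m pendant '[[0,0,-0.0066,0,-0.6,15,40],[0,0,-0.0066,0,-0.6,30,40],[0,0,-0.0066,0,-0.6,42,40],[0,0,-0.0066,0,-0.6,44,40],[0,0,-0.0066,0,-0.6,44,40],[0,0,-0.0066,0,-0.6,44,40],[0,0,-0.0066,0,-0.6,44,40],[0,0,-0.0066,0,-0.6,44,40],[0,0,-0.0066,0,-0.6,44,40],[0,0,-0.0066,0,-0.6,44,40]]' 20; python3 - <<'E'
from h import *
plan(449.4,-116.3,44.5,155.7)
im=snapshot('scene'); cv2.imwrite('pics/s17.png',cv2.resize(im[200:330,220:350,::-1],None,fx=4.5,fy=4.5,interpolation=cv2.INTER_CUBIC))
E
```

```text
clock: 28.55
tool_pos: [0.4494, -0.116, 0.085]
tool_rot: [-0.0, 0.21, 0.978, 0.0]
ft_force: [0.2, 0.9, -0.2]
finger_gap: 0.469
to (449.4, -116.3, 44.5, 155.7) turn [ 0.0001 -0.0008  0.0008] shift [-0.2 -0.3 40.5]
t 28.55 tcp [ 449.4 -116.    85. ] yaw 155.74 F [ 0.2  0.9 -0.2] M [-0.07  0.03  0.04] gap 40.1 v 0.002 j [ 0.67  0.42 -0.65  2.14  0.4   0.7   0.9 ]
```

View pics/s17.png

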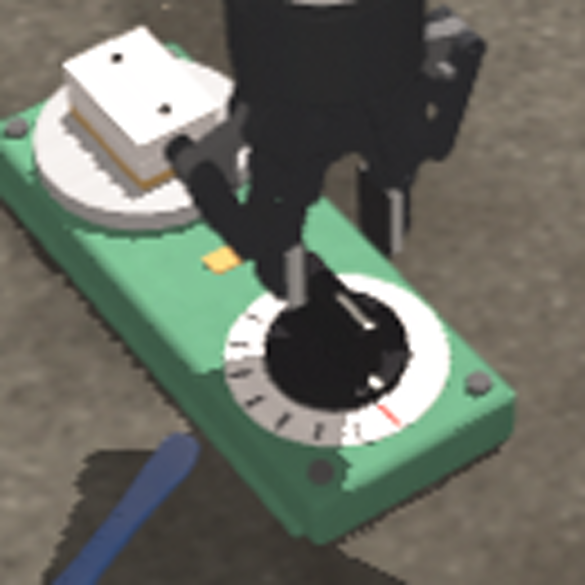

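```bash
python3 -m pendant '[[0,0,0,0,-0.2,12,40],[0,0,0,0,-0.2,24,40],[0,0,0,0,-0.2,34,40],[0,0,0,0,-0.2,40,40],[0,0,0,0,-0.2,40.5,40],[0,0,0,0,-0.2,40.5,40],[0,0,0,0,-0.2,40.5,40],[0,0,0,0,-0.2,40.5,40],[0,0,0,0,-0.2,40.5,40],[0,0,0,0,-0.2,40.5,40]]' 20; python3 - <<'E'
from h import *
plan(449.4,-116.3,44.5,155.7)
im=snapshot('scene'); cv2.imwrite('pics/s18.png',cv2.resize(im[200:330,220:350,::-1],None,fx=4.5,fy=4.5,interpolation=cv2.INTER_CUBIC))
E
```

```text
clock: 29.85
tool_pos: [0.4494, -0.1161, 0.0445]
tool_rot: [-0.0, 0.21, 0.978, 0.0]
ft_force: [1.3, 0.4, 0.1]
finger_gap: 0.47
to (449.4, -116.3, 44.5, 155.7) turn [ 0.0002 -0.0007  0.0008] shift [-0.1 -0.2  0. ]
t 29.85 tcp [ 449.4 -116.1   44.5] yaw 155.74 F [1.3 0.4 0.1] M [0.   0.02 0.05] gap 40.1 v 0.002 j [ 0.62  0.49 -0.6   2.16  0.48  0.62  0.83]
```

View pics/s18.png

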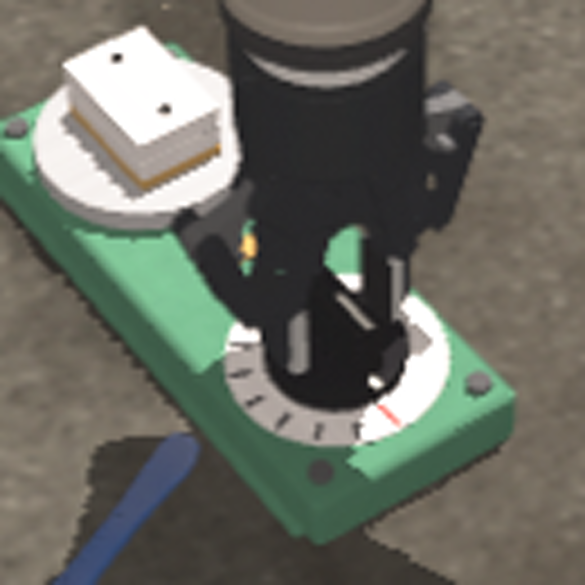

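Straddling the bar cleanly. Closing on it.

```bash
python3 -m pendant '[[0,0,0,0,0,0,28],[0,0,0,0,0,0,18],[0,0,0,0,0,0,10],[0,0,0,0,0,0,4],[0,0,0,0,0,0,4],[0,0,0,0,0,0,4],[0,0,0,0,0,0,4],[0,0,0,0,0,0,4],[0,0,0,0,0,0,4],[0,0,0,0,0,0,4]]' 40; python3 - <<'E'
from h import *
st()
E
```

```text
clock: 31.15
tool_pos: [0.4494, -0.116, 0.0445]
tool_rot: [-0.0, 0.21, 0.978, 0.0]
ft_force: [-2.2, 0.5, 4.7]
finger_gap: 0.16
t 31.15 tcp [ 449.4 -116.    44.5] yaw 155.75 F [-2.2  0.5  4.7] M [ 0.15  0.31 -0.08] gap 13.7 v 0.002 j [ 0.62  0.49 -0.6   2.16  0.48  0.62  0.83]
```

```bash
python3 -m pendant '[[0,0,0.04,0,0,0,4],[0,0,0.09,0,0,0,4],[0,0,0.14,0,0,0,4],[0,0,0.19,0,0,0,4],[0,0,0.24,0,0,0,4],[0,0,0.29,0,0,0,4],[0,0,0.34,0,0,0,4],[0,0,0.38,0,0,0,4],[0,0,0.393,0,0,0,4],[0,0,0.393,0,0,0,4]]' 60; python3 - <<'E'
from h import *
st()
im=snapshot('scene'); cv2.imwrite('pics/s19.png',cv2.resize(im[200:330,220:350,::-1],None,fx=4.5,fy=4.5,interpolation=cv2.INTER_CUBIC))
E
```

```text
clock: 32.4
tool_pos: [0.4494, -0.116, 0.0446]
tool_rot: [-0.0, 0.397, 0.918, 0.0]
ft_force: [-1.1, 0.1, 5.8]
finger_gap: 0.154
t 32.4 tcp [ 449.4 -116.    44.6] yaw 133.22 F [-1.1  0.1  5.8] M [ 0.2   0.31 -0.02] gap 13.2 v 0.005 j [ 0.54  0.47 -0.5   2.16  0.4   0.6   0.5 ]
```

View pics/s19.png

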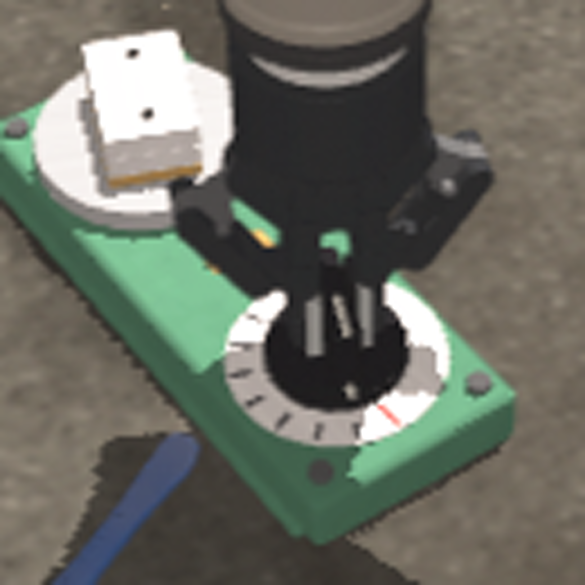

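First click: the line points at the first black mark and the pile has turned square with the table. Second stop next.

```bash
python3 -m pendant '[[0,0,0.04,0,0,0,4],[0,0,0.09,0,0,0,4],[0,0,0.14,0,0,0,4],[0,0,0.19,0,0,0,4],[0,0,0.24,0,0,0,4],[0,0,0.29,0,0,0,4],[0,0,0.34,0,0,0,4],[0,0,0.38,0,0,0,4],[0,0,0.393,0,0,0,4],[0,0,0.393,0,0,0,4]]' 60; python3 - <<'E'
from h import *
st()
im=snapshot('scene'); cv2.imwrite('pics/s20.png',cv2.resize(im[200:330,220:350,::-1],None,fx=4.5,fy=4.5,interpolation=cv2.INTER_CUBIC))
E
```

```text
clock: 33.7
tool_pos: [0.4495, -0.1159, 0.0446]
tool_rot: [-0.0, 0.568, 0.823, 0.0]
ft_force: [-2.4, 1.8, 4.7]
finger_gap: 0.153
t 33.7 tcp [ 449.5 -115.9   44.6] yaw 110.71 F [-2.4  1.8  4.7] M [ 0.32  0.26 -0.07] gap 13.1 v 0.005 j [ 0.46  0.45 -0.41  2.17  0.32  0.57  0.18]
```

View pics/s20.png

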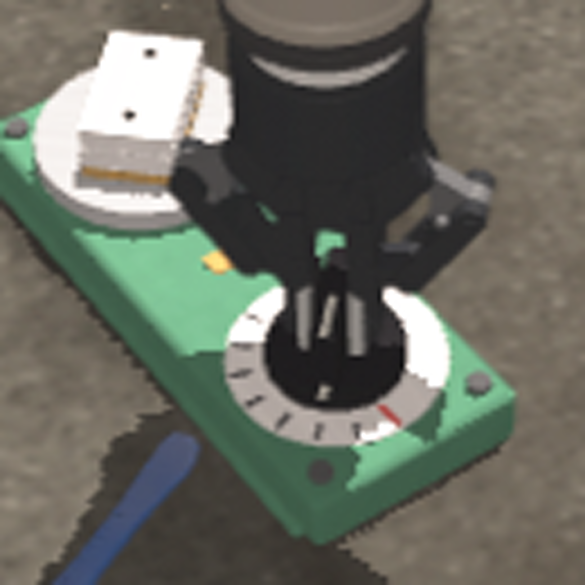

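```bash
python3 -m pendant '[[0,0,0.04,0,0,0,4],[0,0,0.09,0,0,0,4],[0,0,0.14,0,0,0,4],[0,0,0.19,0,0,0,4],[0,0,0.24,0,0,0,4],[0,0,0.29,0,0,0,4],[0,0,0.34,0,0,0,4],[0,0,0.38,0,0,0,4],[0,0,0.392,0,0,0,4],[0,0,0.392,0,0,0,4]]' 60; python3 - <<'E'
from h import *
st()
for n in('scene','top'):
    im=snapshot(n); cv2.imwrite(f'pics/{n}21.png',im[:,:,::-1])
cv2.imwrite('pics/s21.png',cv2.resize(cv2.imread('pics/scene21.png')[200:330,220:350],None,fx=4.5,fy=4.5,interpolation=cv2.INTER_CUBIC))
E
```

```text
clock: 35.0
tool_pos: [0.4496, -0.1159, 0.0446]
tool_rot: [-0.0, 0.718, 0.696, 0.0]
ft_force: [-1.1, 1.4, 5.4]
finger_gap: 0.152
t 35.0 tcp [ 449.6 -115.9   44.6] yaw 88.27 F [-1.1  1.4  5.4] M [0.35 0.24 0.  ] gap 13.0 v 0.005 j [ 0.38  0.44 -0.31  2.17  0.25  0.56 -0.14]
```

View pics/s21.png

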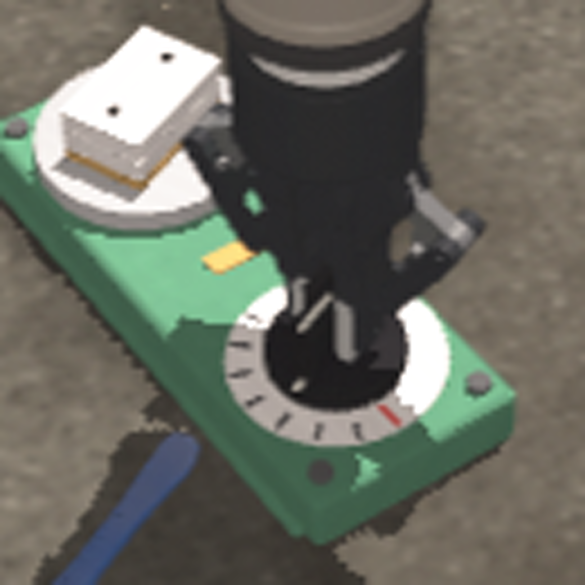

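View pics/top21.png

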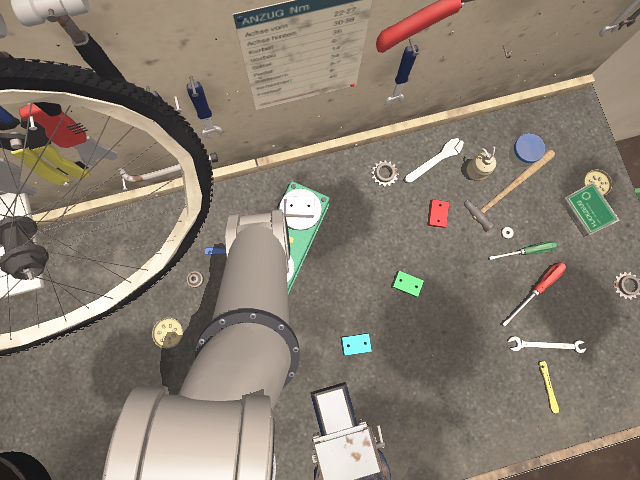

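```bash
python3 - <<'E'
from h import *
T=cv2.imread('pics/top21.png')[:,:,::-1].copy();S=cv2.imread('pics/scene21.png')[:,:,::-1].copy()
cv2.imwrite('pics/t21.png',cv2.resize(T[170:250,260:340,::-1],None,fx=7,fy=7,interpolation=cv2.INTER_CUBIC))
# hole spots on top blank (z=74mm) -> direction and centre
for n,im,roi in(("scene",S,(233,205,270,233)),("top",T,(283,190,320,225))):
    g=cv2.cvtColor(im,cv2.COLOR_RGB2GRAY);x0,y0,x1,y1=roi
    m=np.zeros_like(g);m[y0:y1,x0:x1]=(g[y0:y1,x0:x1]<110)*255
    k,l,s,c=cv2.connectedComponentsWithStats(m)
    print(n,[(s[i,4],c[i].round(1),(ray(n,c[i],.074)[0,:2]*1000).round(1)) for i in range(1,k)])
dirs=-24.3-67.5
print('expected centre',[586,-178],'angle',dirs)
a=np.radians(dirs);ux=np.array([np.cos(a),np.sin(a)]);uy=np.array([-ux[1],ux[0]])
for z in(.05,.062,.074):
  P=[np.r_[np.array([.586,-.178])+sx*.032*ux+sy*.021*uy,z] for sx,sy in((1,1),(1,-1),(-1,-1),(-1,1))]
  print(z,'scene crop px',((proj('scene',P)-[220,200])*4.5).round(0).tolist())
E
```

```text
scene [(np.int32(68), array([241. , 209.5]), array([ 616.4, -192.2])), (np.int32(72), array([263.5, 207.2]), array([ 580.9, -220.4])), (np.int32(2), array([240.5, 213. ]), array([ 611.5, -183.2])), (np.int32(2), array([256.5, 212. ]), array([ 585.3, -201.5])), (np.int32(2), array([269. , 214.5]), array([ 559.6, -207.7])), (np.int32(6), array([268.3, 223.8]), array([ 546.4, -184.5])), (np.int32(2), array([244.5, 224. ]), array([ 586.9, -161. ])), (np.int32(44), array([265. , 230.2]), array([ 542.5, -166.4]))]
top [(np.int32(16), array([283.9, 192.1]), array([ 616.3, -141.7])), (np.int32(10), array([317.2, 190.5]), array([ 620.2, -218.7])), (np.int32(5), array([291., 205.]), array([ 585.6, -158.3])), (np.int32(4), array([308.5, 205.5]), array([ 584.4, -198.5])), (np.int32(11), array([285.3, 221.2]), array([ 547.5, -145.3])), (np.int32(1), array([317., 221.]), array([ 547.8, -217.9])), (np.int32(1), array([319., 221.]), array([ 547.8, -222.4])), (np.int32(2), array([318. , 223.5]), array([ 542. , -220.1]))]
expected centre [586, -178] angle -91.8
0.05 scene crop px [[141.0, 65.0], [217.0, 99.0], [134.0, 186.0], [56.0, 150.0]]
0.062 scene crop px [[139.0, 46.0], [215.0, 79.0], [132.0, 166.0], [54.0, 131.0]]
0.074 scene crop px [[137.0, 26.0], [214.0, 60.0], [130.0, 147.0], [52.0, 111.0]]
```

View pics/t21.png

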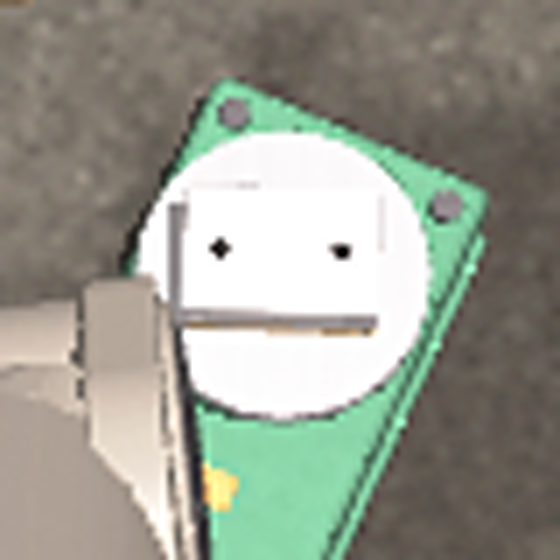

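```bash
python3 - <<'E'
from h import *
st(); print(close_job())
E
```

```text
t 35.1 tcp [ 449.6 -115.9   44.6] yaw 88.27 F [-0.6  1.4  5.5] M [0.37 0.16 0.02] gap 13.1 v 0.001 j [ 0.38  0.44 -0.31  2.17  0.25  0.56 -0.14]
the job is handed in; nothing more can be done
None
```

I stacked both aluminium blanks on the template and turned the knob one click at a time to the third stop. I then handed the job in at 35.1 s, still gripping the knob.

**Pile:** I set the first blank on the template, squared its long sides with the jaws, and placed the second on top. I then squeezed the pile against the template across both directions. The last scene picture shows flush edges. At the third stop, the drill spots of the upper blank lie at -91.7° in the top view and -92.3° in the scene view, against -91.8° expected. The pile centre matches to about 1 mm in the top view. The scene view reads about 3 mm off, a shift that also shows at the template's lower corner. I took that for calibration error.

**Knob:** The tool turned 67.5° clockwise, from a yaw of 155.75° to 88.27°. The moment about the knob's axis is near zero, so it sits in the detent and has not gone past. The fingers hold the bar at a 13 mm gap, with the grip set at 60 N.

**Surroundings:** The wheel stayed clear of the arm, and the look-alike blanks, the sprocket, the cone and the tyre lever appear undisturbed in the pictures. The arm partly hides the tyre lever in the last top view. The wrist force read under 10 N at every check.

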